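# Tension the lathe belt through the guard window and start the lathe

### The job

Get the yellow wood lathe ready and running: with the fingertips, reach down through the window in the guard on top of the headstock and press the red belt-tension lever fully down to its stop, without touching the guard or any other part of the lathe. Then, at the control box, press the green start button fully in and let it spring back out, and finish clear of everything. Leave the red stop button alone, and do not pick up or move the bowl, the finial or the gouge.

Things in the scene. Friction and masses are not known exactly. Their poses are not given: they have to be found in the camera images.
- lathe: Yellow wood lathe, fixed; place and yaw vary. Origin: centre of the headstock's underside. x: away from its front panel; y: along spindle and bed; z up. Headstock 160 (x) by 200 (y) by 200 mm high; handwheel to y = -128 and chuck to y = +190, 162 high; then bed (60 high), tool rest (130), tailstock (162) to y = +520. Its dark top plate, 4 mm thick, is the guard, with one window; cavity floor at 140 high.
- window_center (a point): Centre of the guard window, level with the top face of the guard plate, 200 mm above the table. The opening is 84 mm along the lathe's x and 116 mm along the lathe's y.
- lever_pad (a point): Point at the centre of the top face of the red lever's paddle, under the window's middle; press here. It moves with the lever. The paddle is 36 mm (lathe x) by 46 mm (lathe y) by 7 mm thick. With the lever fully raised (it may start up to a third of the way down) it lies about 10 mm below the guard's top face, and fully pressed about 33 mm below it (nearly straight down; sideways it shifts less than 2 mm).
- tension (a joint): Angle of the red belt-tension lever in rad: 0 fully raised, 0.36 fully down at its stop. It pivots about a line along the lathe's y, 62 mm to +x of the window's centre, so the paddle goes down as the value grows. Friction holds it where it is left; about 4.5 N on the paddle moves it.
- control_box: Yellow control box with a black face, 100 (x) by 160 (y) by 45 mm high, fixed on the table, place and yaw vary; origin at the centre of its underside. It carries two round push buttons in grey housings, 35 mm to either side of its middle along its y; which is on which side varies.
- start_top (a point): Centre of the top of the green start button (28 mm across). Press straight down.
- start (a joint): Travel of the green start button in m: 0 out, 0.006 fully in. A spring returns it; fully in takes about 5 N.
- stop_top (a point): Centre of the top of the red stop button (28 mm across), just like the green one and 70 mm from it. Not to be pressed.
- stop (a joint): Travel of the red stop button in m: 0 out, 0.006 fully in.
- bowl: Bystander, loose: dark wooden bowl, 100 mm across, 50 mm high; origin at the centre of its underside.
- finial: Bystander, loose: pale turned wooden finial standing upright, 60 mm across its foot, 100 mm high; origin at the centre of its underside.
- gouge: Bystander, loose: turning gouge lying on the table, wooden handle 28 mm thick, 255 mm long in all along its own x (from -120 to +135 mm); origin on the table under its length.

How it is judged:
By the outcome, as a careful person would: the job done as asked, in the order asked, and still so for the second after the job is handed in, with the robot touching nothing.
It also fails if it takes over 48 s, if anything falls off the work surface, if the arm or the gripper's body presses on something with over 40 N, if the wrist force passes 120 N, or if a joint passes its speed limit or range.

### The arm

A 6-joint arm with a two-finger parallel gripper is mounted at the origin on the work surface. World frame = base frame: x ahead of the robot, y to its left, z up, the work surface at z = 0. Lengths are in m, angles in rad, forces in N, time in s.
With the tool pointing down it reaches from about 0.35 to 0.8 m from the base axis. Payload 7.3 kg.
Tool frame: the origin (TCP) lies between the finger pads; the fingertips stand 25 mm ahead of it and the grasp point (between the pads) lies 6 mm ahead of it (r.tip_extent is the distance from the TCP to the fingertips, in m); z points along the fingers, y is the line along which they close (so a half turn about z gives the same grasp; the last joint's range is limited). The gripper opens to 85 mm and grips with 20 to 120 N. Pads are 22 mm wide; open, the fingers measure 114 mm over their backs; the gripper's body (76 mm by 85 mm) begins 54 mm behind the grasp point. The pads swing forward as they close: fully open they stand 13 mm farther back than shut.
Start: joints at [-0.146, 0.342, 1.524, -0, 1.275, -0.146], TCP at [0.525, 0, 0.256] pointing down, gripper open.
Joint ranges: [-2.53, 2.53], [-0.77, 2.02], [0.04, 2.7], [-1, 4.14], [0.28, 2.66], [-3.11, 3.11]. Speed limits (rad/s): [2.57, 2.57, 3.14, 3.14, 3.14, 3.14].

### API

Orientations are given as a unit quaternion [x, y, z, w].
In Python, from workcell import r, command_gripper, optics gives the robot as it stands. The module is installed in compiled form; this text tells all that it offers. Calls block until the motion is done:
- r.reach(position, orientation): joint-space move of the TCP to a pose.
- r.move_straight(position, orientation=None, speed=0.15, max_force=None): straight line of the TCP; orientation=None keeps the orientation; speed is the mean speed in m/s. With max_force (N) it stops when the force on the tool has changed by that much, and returns True; else False.
- r.movej(angles): joint-space move.
- command_gripper(opening, force=None): finger opening in m; force is the grip in N (None keeps the last); returns when the fingers have stopped.
- r.hold(seconds).
- r.solve_ik(position, orientation): joint angles nearest the present ones, or None.
- r.read_state(): the state.
- optics.get_image(name): name is "scene" or "side" or "wrist"; returns (picture, depth): 420x560x3 uint8, red, green, blue; 420x560 float32, m along the optical axis (not along the pixel's ray), 0 where there is no reading.
- optics.camera_model(name): a dict with "K" (3x3 intrinsics, pixels), "R" (3x3) and "t" (3): a world point X has camera coordinates R X + t; the wrist camera has in their place "tool_from_camera" (4x4, takes a point from camera to tool coordinates, whose origin is the TCP and whose axes are the flange's). Camera axes: x right, y down, z forward; pixel columns grow to the right and rows downward; lengths in m; the calibration is good to about 2 mm. A picture is of the moment at which its call begins: read the wrist's pose just before it. camera_model takes no time and is no camera call.
A pose or a line that the arm cannot do raises r.PlanningError and nothing moves.
- r.finish_job(): hands the job in; it is judged then, once.
The state is a dict: "time_s": time; "joint_positions": joint angles; "dq": joint speeds; "tau": joint torques, N m; "eef_pos": TCP position; "eef_rot": TCP orientation; "contact_force": force on the tool from outside, world axes, zero at the start; "torque": the same for the moment, N m; "grip_width": finger opening in m; "grip_force": force on a finger pad.
Only numpy, scipy, OpenCV 4.12 (cv2) and the standard library are available. Lean on these libraries where they do the work, as an engineer would, in place of code of your own. Each camera call takes 0.05 s, during which the arm holds its last target. There are 200 camera calls.

## Working session

There is one attempt and no reset: what is moved stays moved. The work goes in short steps, each a Python script; the robot and the scene stay as the last script left them, time stands still between calls to the robot, and variables do not carry over. Pictures are saved under pics/ and viewed, at most 10 in all, crops included, and the job is handed in when it is done.

```bash
mkdir -p pics; cat > h.py <<'E'
import numpy as np, cv2
from workcell import r, command_gripper, optics
from scipy.spatial.transform import Rotation as Ro
def cloud(name):
    st=r.read_state(); im,d=optics.get_image(name); m=optics.camera_model(name)
    K=np.array(m["K"]); v,u=np.mgrid[:420,:560]
    P=np.stack([(u-K[0,2])/K[0,0]*d,(v-K[1,2])/K[1,1]*d,d],-1)
    if name=="wrist":
        T=np.array(m["tool_from_camera"]); P=P@T[:3,:3].T+T[:3,3]
        P=P@Ro.from_quat(st["eef_rot"]).as_matrix().T+np.array(st["eef_pos"])
    else: P=(P-np.array(m["t"]))@np.array(m["R"])
    return im,d,P
def hsv(im): return cv2.cvtColor(im,cv2.COLOR_RGB2HSV)
def save(n,im): cv2.imwrite("pics/"+n,im[...,::-1])
E
python3 - <<'E'
from h import *
out=[]
for n in ("scene","side"):
    im,d,P=cloud(n); out.append(im); np.savez(f"{n}.npz",im=im,d=d,P=P)
    m=optics.camera_model(n); print(n,-np.array(m["R"]).T@m["t"])
    h=hsv(im)
    for c,mask in (("red",((h[...,0]<6)|(h[...,0]>174))&(h[...,1]>150)&(h[...,2]>70)),("green",(h[...,0]>45)&(h[...,0]<85)&(h[...,1]>110)&(h[...,2]>50))):
        nl,l,s,ce=cv2.connectedComponentsWithStats(mask.astype(np.uint8))
        for i in range(1,nl):
            if s[i,4]>15: print(c,s[i],ce[i].round(),np.median(P[(l==i)&(d>0)],0).round(3))
    save(n+".png",im)
print(r.read_state())
E
```

```text
scene [1.1106954  0.26867341 0.85665425]
red [200 196  11  11  97] [205. 201.] [ 0.525 -0.248  0.067]
red [349 257  31  27 426] [363. 271.] [0.614 0.176 0.182]
green [177 185  11  11  94] [182. 190.] [ 0.523 -0.318  0.067]
side [ 0.32616445 -0.66422736  0.67824337]
red [258 133  16  11 128] [265. 138.] [0.607 0.174 0.183]
red [290 293  13  14 150] [296. 300.] [ 0.524 -0.25   0.067]
green [303 323  14  15 159] [310. 330.] [ 0.521 -0.32   0.067]
{'time_s': 0.1, 'joint_positions': array([-1.46035880e-01,  3.42662168e-01,  1.52490473e+00,  8.60834875e-05,
        1.27541462e+00, -1.45996666e-01]), 'dq': array([ 0.00066816, -0.00111384,  0.00017375,  0.00058087,  0.00169478,
       -0.00064384]), 'tau': array([ 1.46845858e-03, -4.34446299e+01, -2.46491075e+01, -2.49143095e-04,
        4.66253536e-03,  6.72989302e-06]), 'eef_pos': array([5.24683935e-01, 7.39243282e-05, 2.55696554e-01]), 'eef_rot': array([ 7.07129354e-01,  7.07083865e-01, -3.81330610e-04, -5.81822650e-04]), 'contact_force': array([-0.67104683, -0.6731403 ,  0.03068184]), 'torque': array([-0.00620633,  0.00498973, -0.00583852]), 'grip_force': 0.0, 'grip_width': 0.08561495221933381}
```

View pics/scene.png

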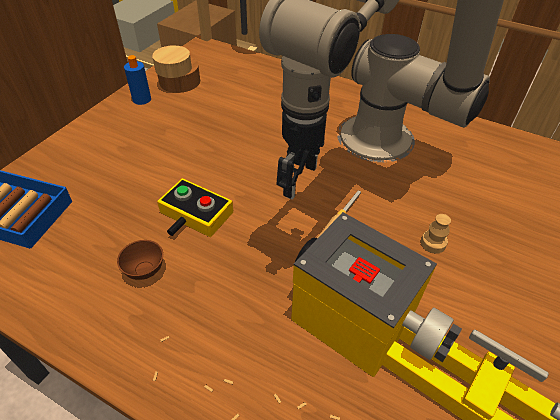

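View pics/side.png

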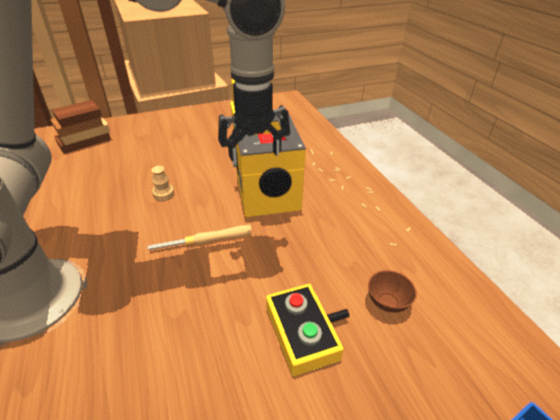

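```bash
cat >> h.py <<'E'
def plate(im,d,P):
    m=(d>0)&(abs(P[...,2]-0.2)<0.006)&(np.hypot(P[...,0]-.61,P[...,1]-.175)<.17)&(hsv(im)[...,1]<80)
    n,l,s,_=cv2.connectedComponentsWithStats(m.astype(np.uint8)); i=1+np.argmax(s[1:,4]); m=l==i
    rect=cv2.minAreaRect((P[m][:,:2]*1000).astype(np.float32))
    print("plate",m.sum(),rect,np.median(P[m][:,2]))
    # window: hole of the mask, rim points on the plate plane
    cs,hi=cv2.findContours(m.astype(np.uint8),cv2.RETR_CCOMP,cv2.CHAIN_APPROX_NONE)
    for c,h in zip(cs,hi[0]):
        if h[3]>=0 and len(c)>60:
            q=c[:,0]; q=P[q[:,1],q[:,0]]; q=q[abs(q[:,2]-.2)<.01]
            print("window",len(q),cv2.minAreaRect((q[:,:2]*1000).astype(np.float32)))
def reds(im,d,P):
    h=hsv(im)
    for c,mask in (("red",((h[...,0]<6)|(h[...,0]>174))&(h[...,1]>150)&(h[...,2]>70)),("green",(h[...,0]>45)&(h[...,0]<85)&(h[...,1]>110)&(h[...,2]>50))):
        nl,l,s,ce=cv2.connectedComponentsWithStats(mask.astype(np.uint8))
        for i in range(1,nl):
            if s[i,4]>60:
                p=P[(l==i)&(d>0)]
                print(c,s[i],np.median(p,0).round(4),p.max(0).round(3),p.min(0).round(3),cv2.minAreaRect((p[:,:2]*1000).astype(np.float32)))
E
python3 - <<'E'
from h import *
f=np.load("scene.npz"); plate(f["im"],f["d"],f["P"])
q=r.read_state()["eef_rot"]
command_gripper(0.0)
p=[.575,.15,.40]
r.reach(p,q)
r.hold(.3)
im,d,P=cloud("wrist"); save("w1.png",im); plate(im,d,P); reds(im,d,P)
print(r.read_state()["eef_pos"],r.read_state()["time_s"],r.tip_extent, optics.camera_model("wrist")["tool_from_camera"])
E
```

```text
plate 5780 ((610.4647827148438, 175.3936767578125), (200.66404724121094, 163.50860595703125), 80.61505889892578) 0.20103153821717007
window 174 ((610.6385498046875, 176.23080444335938), (118.90750122070312, 88.70677185058594), 80.4554443359375)
plate 27117 ((611.8255615234375, 176.14132690429688), (200.95635986328125, 160.1951141357422), 80.78955078125) 0.20103144673257775
window 427 ((611.3212280273438, 176.59799194335938), (117.2168197631836, 86.33506774902344), 80.85113525390625)
red [ 294  124   71   51 1842] [0.615  0.175  0.1825] [0.658 0.202 0.186] [0.59  0.153 0.176] ((625.1934204101562, 174.5555877685547), (45.44881057739258, 66.63011169433594), 80.67518615722656)
[0.57500642 0.14928989 0.39962886] 2.075 0.025 [[-1.45934458e-04 -9.47948628e-01 -3.18423269e-01  8.05517794e-02]
 [ 9.99999918e-01 -2.58899998e-04  3.12444039e-04  6.05805854e-04]
 [-3.78620682e-04 -3.18423197e-01  9.47948587e-01 -1.18493043e-01]
 [ 0.00000000e+00  0.00000000e+00  0.00000000e+00  1.00000000e+00]]
```

View pics/w1.png

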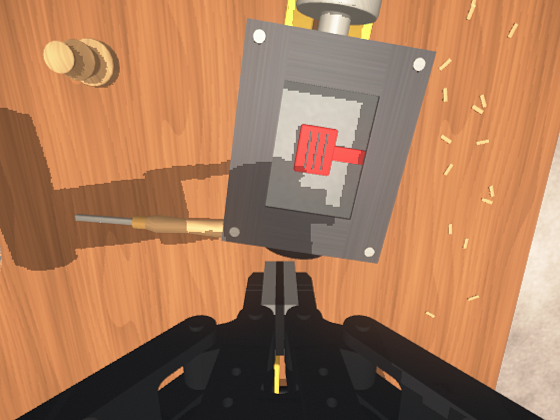

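```bash
python3 - <<'E'
from h import *
a=np.deg2rad(80.75); y=np.array([np.cos(a),np.sin(a),0]); z=np.array([0,0,-1.])
best=None
for s in (1,-1):
    q=Ro.from_matrix(np.stack([np.cross(s*y,z),s*y,z],1)).as_quat()
    j=r.solve_ik([.611,.1765,.28],q); print(s,j)
    if j is not None and (best is None or abs(j[5])<abs(best[1][5])): best=(q,j)
q=best[0]; np.save("q.npy",q)
r.reach([.611,.1765,.28],q)
r.move_straight([.611,.1765,.22],speed=.1); r.hold(.2)
print(r.read_state()["eef_pos"],r.read_state()["contact_force"])
hit=r.move_straight([.611,.1765,.184],speed=.025,max_force=20)
s=r.read_state(); print(hit,s["eef_pos"],s["contact_force"])
r.hold(.2); s=r.read_state(); print(s["eef_pos"],s["contact_force"])
r.move_straight([.611,.1765,.30],speed=.12)
r.reach([.575,.15,.40],[.7071,.7071,0,0]); r.hold(.3)
im,d,P=cloud("wrist"); save("w2.png",im); plate(im,d,P); reds(im,d,P); print(r.read_state()["time_s"])
E
```

```text
1 [ 1.60795429e-01  5.38149614e-01  1.14577028e+00 -4.44089210e-16
  1.45767276e+00 -1.24855794e+00]
-1 [ 1.60795429e-01  5.38149614e-01  1.14577028e+00 -4.44089210e-16
  1.45767276e+00  1.89303471e+00]
[0.61132877 0.17657177 0.22086401] [-0.39623021  0.02294808  0.21414893]
True [0.61085049 0.17660881 0.19293287] [-2.52014406 -0.1158317   7.02473253]
[0.61086458 0.17653891 0.19288663] [-2.31253818 -1.13155935  7.13418702]
plate 26985 ((611.7808227539062, 176.30050659179688), (200.4701690673828, 160.3552703857422), 80.82391357421875) 0.20102016525574273
window 425 ((611.7722778320312, 176.50839233398438), (117.2514877319336, 85.5624771118164), 80.84574127197266)
red [ 294  124   71   50 1729] [0.6172 0.1747 0.1686] [0.66  0.201 0.178] [0.591 0.153 0.162] ((626.0172119140625, 174.4801025390625), (45.09109115600586, 66.39363861083984), 80.78913879394531)
8.175
```

View pics/w2.png

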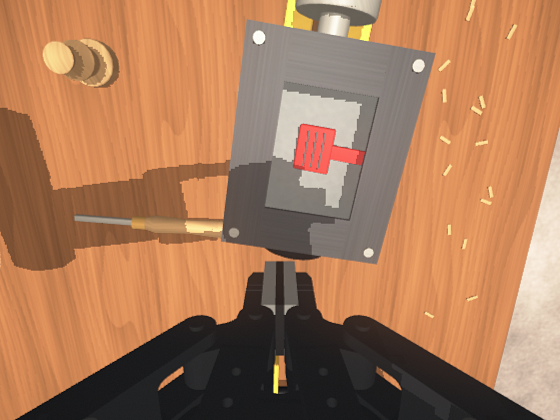

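The lever stopped hard at over 20 N. The wrist picture shows the paddle at (315,148), now lower, with the guard unchanged. I'll fit the pad's height, then look at the control box from above.

```bash
python3 - <<'E'
from h import *
im,d,P=cloud("wrist"); h=hsv(im)
m=((h[...,0]<6)|(h[...,0]>174))&(h[...,1]>150)&(d>0)
p=P[m]; u=(p[:,:2]-[.6113,.1765])@[np.cos(np.deg2rad(9.2)),-np.sin(np.deg2rad(9.2))]
k=abs(u)<.016; c=np.polyfit(u[k],p[k,2],1); print("slope,pad z (bias +.001)",c)
r.reach([.50,-.12,.33],[.7071,.7071,0,0])
r.reach([.48,-.34,.28],[.7071,.7071,0,0]); r.hold(.3)
im,d,P=cloud("wrist"); save("w3.png",im); reds(im,d,P); print(r.read_state()["time_s"],r.read_state()["eef_pos"])
E
```

```text
slope,pad z (bias +.001) [0.18234566 0.16761799]
red [311  68  30  32 744] [ 0.523  -0.2509  0.0678] [ 0.536 -0.237  0.071] [ 0.51  -0.264  0.058] ((523.1273193359375, -250.57049560546875), (26.430500030517578, 26.11774444580078), 89.32869720458984)
green [307 146  28  28 486] [ 0.5225 -0.3216  0.0678] [ 0.534 -0.307  0.07 ] [ 0.508 -0.333  0.06 ] ((521.3543090820312, -319.7372131347656), (25.535236358642578, 25.872644424438477), 45.974246978759766)
10.6 [ 0.48040963 -0.33921904  0.28045821]
```

View pics/w3.png

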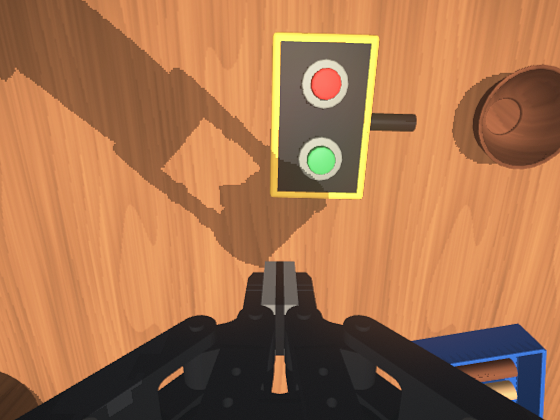

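The green button is at (321,159), red at (326,83), 69 mm apart as expected. The lever is fully down: the pad is at about 0.1666 and should be at 0.167. Next is the green button.

```bash
python3 - <<'E'
from h import *
x,y=.5218,-.3202; q=[.7071068,.7071068,0,0]
im,d,P=cloud("wrist"); rr=np.hypot(P[...,0]-x,P[...,1]-y); k=(d>0)&(rr>.0165)&(rr<.02); print("housing z",np.percentile(P[k][:,2],[10,50,90]))
r.reach([x,y,.16],q); r.move_straight([x,y,.10],speed=.1); r.hold(.2); print(r.read_state()["eef_pos"])
hit=r.move_straight([x,y,.080],speed=.02,max_force=16)
s=r.read_state(); print(hit,s["eef_pos"],s["contact_force"])
r.hold(.3); s=r.read_state(); print(s["eef_pos"],s["contact_force"])
r.move_straight([x,y,.16],speed=.1)
r.reach([.48,-.34,.28],q); r.hold(.3)
im,d,P=cloud("wrist"); save("w4.png",im); reds(im,d,P)
s=r.read_state(); print(s["time_s"],s["contact_force"])
E
```

```text
housing z [0.05779605 0.31452279 0.33709611]
[ 0.52213421 -0.32048654  0.10084484]
True [ 0.5218893  -0.32022254  0.08604462] [-1.11655903  0.96355915  6.88004855]
[ 0.52188813 -0.32024432  0.08604819] [-1.78313858  1.41192637  7.26660644]
red [312  68  31  31 751] [ 0.5228 -0.2503  0.0678] [ 0.536 -0.238  0.071] [ 0.51  -0.263  0.059] ((523.147705078125, -250.35850524902344), (25.360504150390625, 26.298542022705078), 89.78846740722656)
green [308 146  28  28 497] [ 0.5225 -0.3214  0.0678] [ 0.534 -0.307  0.07 ] [ 0.508 -0.333  0.059] ((521.2368774414062, -319.6047668457031), (25.62830352783203, 25.501523971557617), 85.76702117919922)
15.0333 [0.92453237 0.24073029 0.19958778]
```

```bash
python3 -c "
from h import *
print(r.finish_job())"
```

```text
the job is handed in; nothing more can be done
None
```

The job is handed in at about 15 s: the lever is fully down at its stop, the start button was pressed fully in and sprang back out, and the arm finished clear; the red stop button, bowl, finial and gouge were left alone.

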